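Refit the speed knob of a tube roller mixer and hold it home for the set screw

TASK

The speed knob of the tube roller mixer came off for cleaning and lies in the steel tray. First slide the mode switch on the mixer's panel to its middle, OFF position (white line and ring), so that the rollers cannot start; then take the knob, turn it so that its flat-sided bore matches the D-shaped speed shaft (pointer in line with the white line on the washer under it), and push it fully home, squeezing the sprung washer flat. Finish still holding the knob pressed home, because I shall tighten its set screw while you hold; leave the forceps, the steel bowl and the small blue-capped bottle alone.

Things in the scene. Friction and masses are not known exactly. Their poses are not given: they have to be found in the camera images.
- mixer: White tube roller mixer, fixed, 200 (x) x 330 (y) mm; origin under its centre on the worktop, z up, front (-x) towards the robot within 12 degrees. Its -y end, 100 mm wide, is the control head: a level deck 85 mm above the worktop with switch and shaft 115 mm along -y of the origin, the switch at x = -55 mm, the shaft at x = +45 mm. The rest is rollers with tubes on them, up to 90 mm high.
- mode_switch (a joint): Position of the slide switch in m: 0 at the -y end of its 50 mm track (one green bar), 0.050 at the +y end (two green bars), 0.025 is OFF (white line and ring). It starts nearer the two bars, has no detents, slides with about 1.5 N and stays where it is left.
- switch_top (a point): Middle of the top face of the switch's black grip, a block 24 (x) x 14 (y, along its travel) x 18 mm high whose top lies 19.5 mm above the deck (104.5 mm above the worktop); it has a white line across its top. Axes as the mixer's; it slides along the mixer's y. The deck is clear all round it.
- off_mark (a point): Where switch_top is when the switch is exactly OFF (same height). The white line printed on the panel either side of the track lies under this point.
- shaft_tip (a point): Middle of the top of the upright steel D-shaft, 12 mm thick with one flat 2 mm from its axis, tip chamfered 2 mm, 15 mm above the deck (100 mm above the worktop). x points out of the flat, the same way as the white line on the black washer; z up. Turns stiffly (0.03 N m); x starts within 0.7 rad of the mixer's x (away from its front).
- spring_washer (a joint): How far the black sprung washer round the shaft (31 mm diameter) is pressed down, in m: 0 at rest, when its top stands 8 mm above the deck (7 mm below the shaft tip), 0.005 fully flat, a firm stop, top 3 mm above the deck. Needs 3 N to start and 8 N to lie flat, and springs back when let go. A knob pressed home rests with its underside on it.
- knob: Loose dark knob, 36 mm high, 32 to 49 g, standing mouth down on the tray floor. Origin: centre of the underside; z up, x towards the pointer (white line on top). Below: round skirt 36 mm across, 16 mm high. Above: a bar grip 14 mm wide (y), sides parallel from x = -12 to +9 mm, tapering to the pointer at x = +17 mm, 16 to 36 mm above the underside; take it across the bar from above.
- pointer_tip (a point): Tip of the knob's pointer, 17.5 mm from its axis along its x, 30 mm above its underside. The D bore in the underside is 13.6 mm across, 13.5 mm deep, its flat on the pointer's side 2.6 mm from the axis, mouth chamfered 1.6 mm: 0.6 to 0.8 mm play round the shaft. It fits one way only, knob x along the shaft's x.
- tray: Shallow steel instrument tray, fixed, 298 (its x, roughly the robot's y) x 218 (its y) mm, rim 26 mm high, floor 2 mm thick; origin under its centre. Holds the knob near its middle and the forceps along its far long side.
- forceps: Loose steel forceps lying in the tray, 124 x 15 x 8 mm; leave alone.
- gallipot: Loose steel bowl, 98 mm in diameter, 36 mm high, on the worktop behind the mixer; leave alone.
- bottle: Loose small white bottle with blue cap, 46 mm in diameter, 80 mm high, beside the roller end (+y) of the mixer; leave alone.
There are look-alikes about, which are no part of the job. There is more than one size of the knob; the one meant has the size given above.

How it is judged:
By the outcome, as a careful person would: the job done as asked, in the order asked, and still so for the second after the job is handed in, while the arm keeps its last pose, push and grip.
It also fails if it takes over 67 s, if anything falls off the work surface, if the arm or the gripper's body presses on something with over 40 N, if the wrist force passes 120 N, or if a joint passes its speed limit or range.

ROBOT

A 7-joint arm with a two-finger parallel gripper is mounted at the origin on a cart in front of the work surface, level with it; the furniture and walls round the work are solid. World frame = base frame: x ahead of the robot, y to its left, z up, the work surface at z = 0. Lengths are in mm, angles in rad, forces in N, time in s.
With the tool pointing down it reaches from about 400 to 875 mm from the base axis. Payload 4.4 kg.
Tool frame: the origin (TCP) lies between the finger pads; the fingertips stand ctrl.finger_overhang ahead of it and the grasp point (between the pads) lies 11 mm behind it (ctrl.finger_overhang is the distance from the TCP to the fingertips, in mm); z points along the fingers, y is the direction in which the jaws open and shut (so a half turn about z gives the same grasp; the last joint's range is limited). The gripper opens to 85 mm and grips with 20 to 120 N. Pads are 22 mm wide; open, the fingers measure 114 mm over their backs; the gripper's body (76 mm by 85 mm) begins 54 mm behind the grasp point. The pads swing forward as they close: fully open they stand 13 mm farther back than shut.
Start: joints at [1.177, 0.628, 0.038, 1.517, -0.027, 0.996, -0.02], TCP at [209.302, -615.394, 239.313] pointing down, gripper open.
Joint ranges: [-3.06, 3.06], [-0.37, 2.12], [-1.25, 1.32], [0.18, 2.47], [-1.1, 4.24], [0.23, 1.98], [-2.94, 2.94]. Speed limits (rad/s): [2.57, 2.57, 3.14, 3.14, 3.14, 3.14, 3.14].

INTERFACE

Orientations are given as [roll, pitch, yaw] about the fixed x, y, z axes, in that order (R = Rz(yaw) Ry(pitch) Rx(roll)).
In Python, from cell import ctrl gives the robot as it stands. The module is installed in compiled form; this text tells all that it offers.
- The arm moves only by the tool step_arm, never from a script. Its argument "deltas" is a list that holds one entry, the list of rows, each a list of 7 numbers: the opening, from 0 (shut) to 1 (fully open), then the shift along the world's x, y, z in mm, then the turn, a rotation vector about the world's x, y, z in rad. In form: [[[grip, tx, ty, tz, rx, ry, rz], ...]]. A call has 1 to 10 rows; each row shifts and turns the commanded pose from where the row before left it; what a row does not reach is not made up. A row lasts 1/12 s, in which the tool goes at most 41.7 mm and 7.16 degrees, less where a joint would pass 70% of its speed; a pose out of reach is approached as far as the arm can. A call is refused whole if a number of a shift passes 41.7 or a number of a turn 0.125, either way. A call with a gripper value outside its range is refused whole. The fingers move at their own pace and stop on an object; the grip force is fixed at half the most. Time passes only in rows, so rows that do not move let the fingers close. It gives the time, the measured TCP pose, the force and the opening at its end, in the units of the state.
- ctrl.read_state(): the state, without advancing time (a new reading comes with each control period).
- ctrl.get_image(name): name is "scene" or "top" or "wrist"; returns (picture, depth): 384x512x3 uint8, red, green, blue; 384x512 float32, mm along the optical axis (not along the pixel's ray), 0 where there is no reading.
- ctrl.camera_info(name): a dict with "intrinsics" (3x3 intrinsics, pixels), "rvec" (rotation vector, rad) and "tvec" (3), from world to camera coordinates, as OpenCV has them. Camera axes: x right, y down, z forward; pixel columns grow to the right and rows downward; lengths in mm; the calibration is good to about 2 mm. The wrist camera is an equidistant fisheye: a pixel r from the principal point sees the ray r / f radians off the axis. A picture is of the moment at which its call begins: read the wrist's pose just before it. camera_info takes no time and is no camera call; for the wrist camera it gives the pose at the moment of the call.
- ctrl.finish_job(): hands the job in, once; it reports no verdict.
The state is a dict: "clock": time; "qpos": joint angles; "qd": joint speeds; "tau": joint torques, N m; "eef_pos": TCP position; "tool_rot": TCP orientation; "force": force on the tool from outside, world axes, zero at the start; "torque": the same for the moment, N m; "width": finger opening in mm.
Only numpy, scipy, OpenCV 4.12 (cv2) and the standard library are available. Lean on these libraries where they do the work, as an engineer would, in place of code of your own. Each camera call takes 0.05 s, during which the arm holds its last target.

## Working session

There is one attempt and no reset: what is moved stays moved. The work goes in short steps, Python scripts to look and compute and a tool call to move; the robot and the scene stay as the last step left them, time stands still between calls to the robot, and variables do not carry over. Pictures are saved under pics/ and viewed, and the job is handed in when it is done.

Besides the shell and the picture viewer there is one more tool, called after "Call:" by a JSON object that holds its "api" and its "payload", one argument or row to a line. step_arm: Moves the arm, as the interface text tells. Its arguments: {"type":"object","properties":{"deltas":{"type":"array"}},"required":["deltas"]}

```bash
mkdir -p pics; cat > h.py <<'E'
import numpy as np, cv2
from cell import ctrl
def grab(name,tag):
    info=ctrl.camera_info(name); im,d=ctrl.get_image(name)
    cv2.imwrite(f'pics/{tag}.png',cv2.cvtColor(im,cv2.COLOR_RGB2BGR)); np.savez(f'pics/{tag}.npz',im=im,d=d,K=info['intrinsics'],r=info['rvec'],t=info['tvec'],fish=(name=='wrist'))
    return im,d,info
def load(tag): return np.load(f'pics/{tag}.npz')
def ray(f,u,v):
    K=f['K'];R=cv2.Rodrigues(np.array(f['r'],float).reshape(3,1))[0];t=np.array(f['t'],float).ravel()
    x=(u-K[0,2])/K[0,0];y=(v-K[1,2])/K[1,1]
    if f['fish']:
        th=np.hypot(x,y);s=np.sin(th)/th if th>1e-9 else 1
        dc=np.array([x*s,y*s,np.cos(th)])
    else: dc=np.array([x,y,1.])
    return -R.T@t, R.T@dc
def onplane(f,u,v,z):
    o,d=ray(f,u,v);return o+d*(z-o[2])/d[2]
def proj(f,p):
    K=f['K'];R=cv2.Rodrigues(np.array(f['r'],float).reshape(3,1))[0];t=np.array(f['t'],float).ravel()
    c=R@np.array(p,float)+t
    if f['fish']:
        th=np.arctan2(np.hypot(c[0],c[1]),c[2]);n=np.hypot(c[0],c[1]);x,y=c[0]/n*th,c[1]/n*th
    else: x,y=c[0]/c[2],c[1]/c[2]
    return np.array([K[0,0]*x+K[0,2],K[1,1]*y+K[1,2]])
def tri(l):
    A=np.zeros((3,3));b=np.zeros(3)
    for f,u,v in l:
        o,d=ray(f,u,v);d=d/np.linalg.norm(d);P=np.eye(3)-np.outer(d,d);A+=P;b+=P@o
    p=np.linalg.solve(A,b)
    return p
E
python3 - <<'E'
from h import *
print(ctrl.read_state(), ctrl.finger_overhang)
for n in('scene','top','wrist'):
    im,d,i=grab(n,n+'0'); print(n,i)
E
```

```text
{'clock': 0.0, 'qpos': array([ 1.17718895,  0.62937274,  0.03842481,  1.51836034, -0.02700284,
        0.99630302, -0.01999668]), 'qd': array([-0.00106991,  0.00047491, -0.0011519 , -0.00099359,  0.00069358,
       -0.0001237 ,  0.00056211]), 'tau': array([-6.41132319e-04, -5.63424361e+01,  1.22603774e+00, -1.93453735e+01,
        1.09904876e-02,  1.02621727e-02, -1.52277602e-05]), 'eef_pos': array([ 209.12041125, -614.79713512,  238.37397246]), 'tool_rot': array([-3.13966673e+00,  1.42712133e-05,  3.27823210e-01]), 'force': array([0.10225217, 0.27852913, 0.23580654]), 'torque': array([-0.03067759,  0.05138689,  0.02361568]), 'width': 85.4457712793583} 8.0
scene {'intrinsics': array([[430.20575133,   0.        , 257.15002414],
       [  0.        , 430.20575133, 197.51468781],
       [  0.        ,   0.        ,   1.        ]]), 'rvec': array([ 1.99918673, -1.16992284,  0.53157203]), 'tvec': array([-190.31060909,  421.07678023,  832.51471051])}
top {'intrinsics': array([[365.14579068,   0.        , 253.05264319],
       [  0.        , 365.14579068, 189.94171378],
       [  0.        ,   0.        ,   1.        ]]), 'rvec': array([ 2.20173295, -2.19280627,  0.08976094]), 'tvec': array([ 122.51769719,  616.14551293, 1045.17436863])}
wrist {'intrinsics': array([[297.31863964,   0.        , 254.36644914],
       [  0.        , 297.31863964, 192.49513861],
       [  0.        ,   0.        ,   1.        ]]), 'rvec': array([-2.35813069,  1.68894439,  0.24531361]), 'tvec': array([-647.94049285,  -37.18413604,  380.04643021])}
```

View pics/scene0.png

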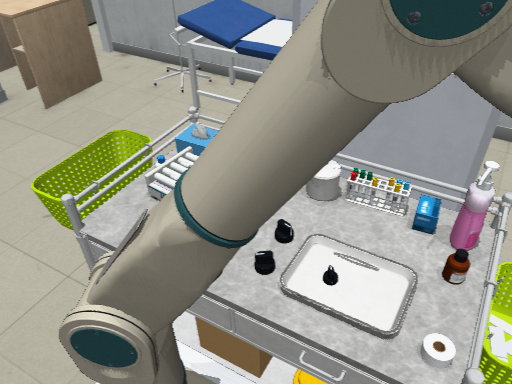

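View pics/top0.png

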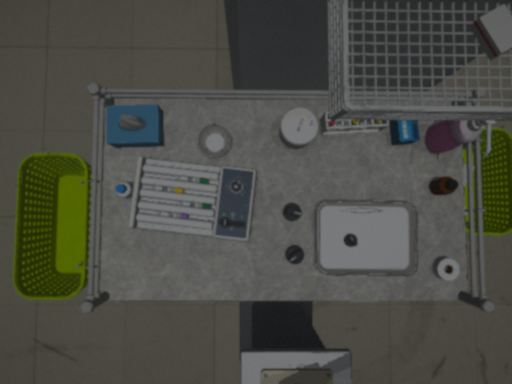

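View pics/wrist0.png

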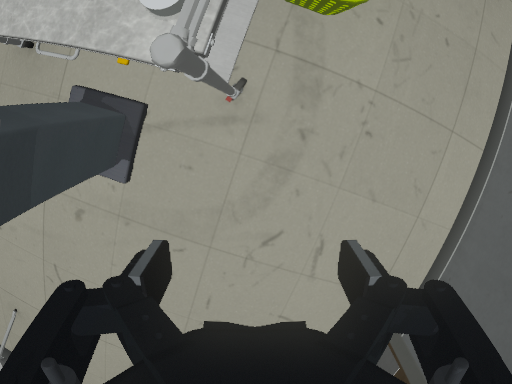

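```bash
python3 - <<'E'
from h import *
f=load('top0');s=load('scene0')
for p in [(0,0,0),(209,-615,239),(500,0,0),(800,0,0)]: print(p,proj(f,p),proj(s,p))
for n,u,v,z in [('knob',350,240,38),('k1',292,212,36),('k2',294,254,36),('shaft',236,187,100),('switch',227,222,104),('traycorner',318,202,26),('tr2',415,202,26),('mix fr',247,240,85),('mix br',255,168,85),('mixfl',131,228,50),('pot',214,141,36)]:
    print(n,onplane(f,u,v,z).round(1), f['d'][v,u])
im=f['im'][140:310,100:450]
im=np.clip(im.astype(float)*2.2,0,255).astype(np.uint8)
def sv(n,a,k): cv2.imwrite(n,cv2.cvtColor(cv2.resize(a,None,fx=k,fy=k,interpolation=cv2.INTER_CUBIC),cv2.COLOR_RGB2BGR))
b=np.clip(f['im'].astype(float)*2.2,0,255).astype(np.uint8)
sv('pics/t_mix.png',b[150:250,120:270],5); sv('pics/t_tray.png',b[190:290,275:430],5)
E
```

```text
(0, 0, 0) [295.85585647 405.20047561] [158.80615401 415.10802318]
(209, -615, 239) [579.32846901 363.59762212] [586.99269456 426.06809618]
(500, 0, 0) [295.17511445 229.66120382] [278.59036658 249.99825344]
(800, 0, 0) [294.78576566 129.26193209] [322.44461062 189.54985227]
knob [ 472.8 -151.4   38. ] 1046.7789
k1 [551.8  13.7  36. ] 1029.5004
k2 [432.8   8.4  36. ] 1020.3741
shaft [618.1 172.3 100. ] 983.0195
switch [524.4 195.5 104. ] 972.7632
traycorner [581.  -63.1  26. ] 1085.1088
tr2 [ 582.2 -346.3   26. ] 1089.0519
mix fr [475.5 142.1  85. ] 998.2851
mix br [671.7 121.   85. ] 1084.4021
mixfl [505.6 466.   50. ] 1067.2622
pot [755.5 238.5  36. ] 1084.2698
```

View pics/t_mix.png

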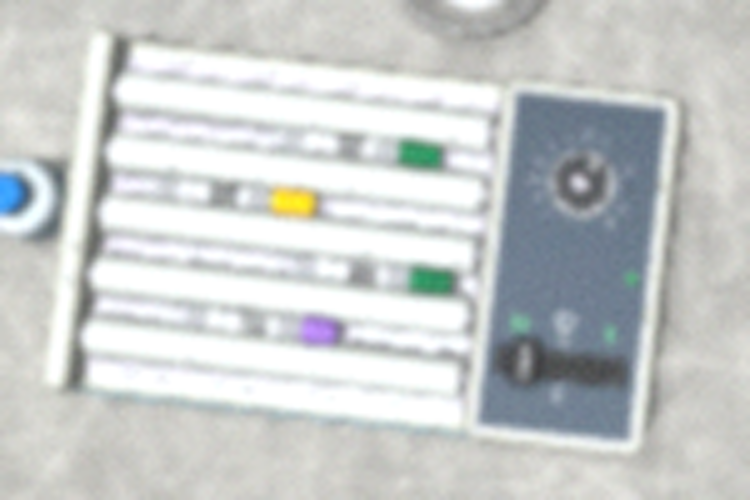

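View pics/t_tray.png

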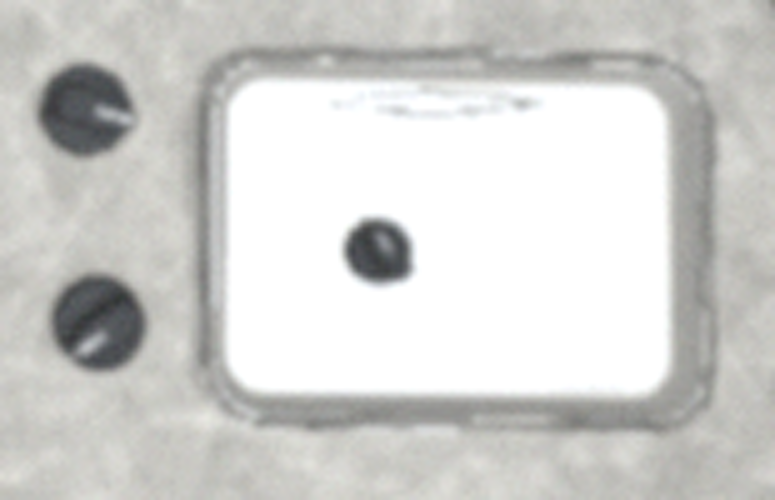

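Call:
{"api": "step_arm", "payload": {
  "deltas": [
    [[1,0,10,30,0,0,0],[1,0,10,30,0,0,0],[1,10,20,20,0,0,0],[1,20,30,10,0,0,0],[1,20,30,0,0,0,0],[1,20,30,0,0,0,0],[1,20,35,0,0,0,0],[1,20,35,0,0,0,0],[1,20,35,0,0,0,0],[1,20,35,0,0,0,0]]
  ]
}}

```text
clock: 0.98
eef_pos: [359.7, -343.5, 329.2]
tool_rot: [-3.141, 0.0, 0.328]
force: [1.5, -0.5, 0.5]
width: 85.4
```

Call:
{"api": "step_arm", "payload": {
  "deltas": [
    [[1,10,35,0,0,0,0],[1,10,35,0,0,0,0],[1,10,35,0,0,0,0],[1,10,35,0,0,0,0],[1,10,30,0,0,0,-0.05],[1,0,15,0,0,0,-0.05],[1,0,0,0,0,0,-0.05],[1,0,0,0,0,0,0]]
  ]
}}

```text
clock: 1.65
eef_pos: [409.4, -159.1, 329.3]
tool_rot: [-3.141, 0.0, 0.179]
force: [-0.9, 0.2, -0.3]
width: 85.5
```

```bash
python3 - <<'E'
from h import *
s=ctrl.read_state();print(s['clock'],s['eef_pos'],s['tool_rot'],s['qpos'])
im,d,i=grab('wrist','w1'); f=load('w1'); print(ray(f,254,192), d[192,254])
grab('scene','s1')
E
```

```text
1.65 [ 409.3501487  -159.14374138  329.29137058] [-3.14148663e+00  1.73368683e-04  1.79483004e-01] [ 0.38189688  0.21740579 -0.09226562  1.9382123   0.02379822  0.98720348
 -1.11264123]
(array([ 479.06208463, -145.61810862,  464.57955302]), array([-0.27610015, -0.04834713, -0.95991211])) 483.02567
```

View pics/w1.png

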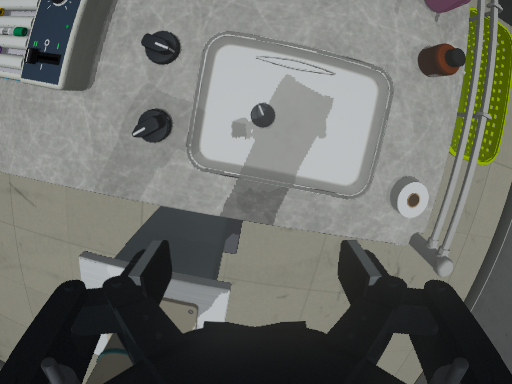

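View pics/s1.png

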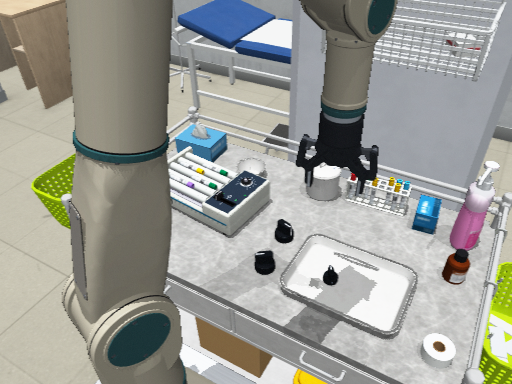

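Call:
{"api": "step_arm", "payload": {
  "deltas": [
    [[1,10,35,0,0,0,-0.05],[1,10,35,0,0,0,-0.05],[1,10,35,0,0,0,-0.05],[1,10,35,0,0,0,-0.05],[1,10,35,0,0,0,-0.05],[1,10,35,-20,0,0,-0.05],[1,10,35,-20,0,0,0],[1,10,35,-20,0,0,0],[1,10,35,-20,0,0,0],[1,10,20,-20,0,0,0]]
  ]
}}

```text
clock: 2.58
eef_pos: [509.7, 178.5, 228.3]
tool_rot: [-3.139, -0.0, -0.119]
force: [0.8, 0.2, 0.0]
width: 85.7
```

Call:
{"api": "step_arm", "payload": {
  "deltas": [
    [[0.4,0,0,-20,0,0,0],[0.4,0,0,-10,0,0,0],[0.4,0,0,0,0,0,0],[0.4,0,0,0,0,0,0]]
  ]
}}

```text
clock: 2.92
eef_pos: [509.3, 172.9, 199.2]
tool_rot: [3.14, 0.001, -0.124]
force: [1.0, 0.9, 0.2]
width: 38.8
```

```bash
python3 - <<'E'
from h import *
s=ctrl.read_state();print(s['clock'],s['eef_pos'],s['tool_rot'],s['qpos'],s['force'])
im,d,i=grab('wrist','w2')
E
```

```text
2.9167 [509.32270268 172.88504766 199.18081012] [ 3.14025158e+00  8.80150208e-04 -1.24163844e-01] [-0.26524411  0.52404555 -0.16910311  1.87074604  0.12379681  0.75828447
 -2.19718074] [0.99308349 0.90831722 0.24014036]
```

View pics/w2.png

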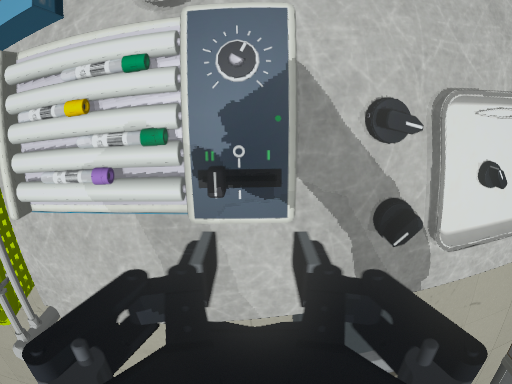

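```bash
python3 - <<'E'
from h import *
f=load('w2')
cv2.imwrite('pics/w2a.png',cv2.cvtColor(cv2.resize(f['im'][130:225,185:300],None,fx=6,fy=6,interpolation=cv2.INTER_CUBIC),cv2.COLOR_RGB2BGR))
cv2.imwrite('pics/w2b.png',cv2.cvtColor(cv2.resize(f['im'][20:100,195:285],None,fx=7,fy=7,interpolation=cv2.INTER_CUBIC),cv2.COLOR_RGB2BGR))
E
```

```text
(no output)
```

View pics/w2a.png

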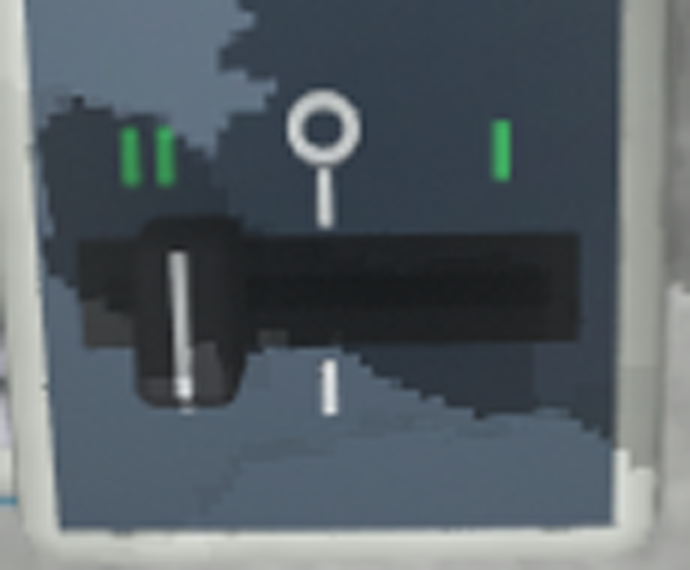

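View pics/w2b.png

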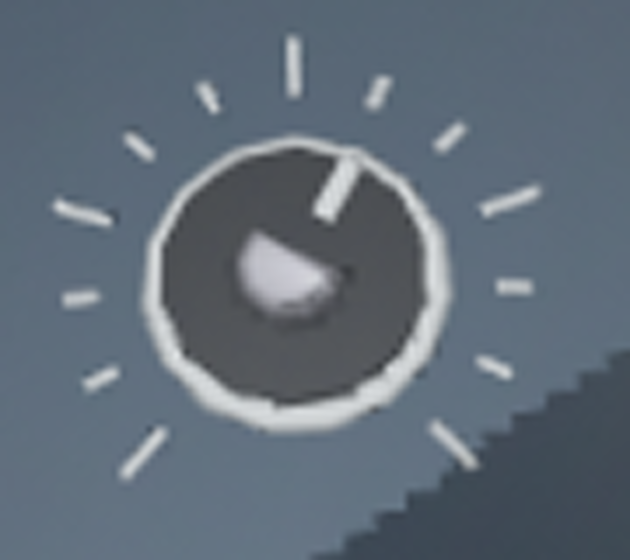

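Call:
{"api": "step_arm", "payload": {
  "deltas": [
    [[0.4,25,0,0,0,0,0],[0.4,25,0,0,0,0,0],[0.4,20,0,0,0,0,0],[0.4,0,0,0,0,0,0],[0.4,0,0,0,0,0,0]]
  ]
}}

```text
clock: 3.38
eef_pos: [580.6, 173.4, 200.6]
tool_rot: [-3.141, -0.002, -0.125]
force: [-1.8, -0.0, 1.2]
width: 34.4
```

```bash
python3 - <<'E'
from h import *
s=ctrl.read_state();print(s['clock'],s['eef_pos'],s['tool_rot'],s['qpos'],s['force'])
im,d,i=grab('wrist','w3')
f=load('w3');g=load('w2')
for p in [(524,195,104),(618,172,100)]: print(proj(f,p),proj(g,p))
cv2.imwrite('pics/w3a.png',cv2.cvtColor(cv2.resize(f['im'][70:240,170:310],None,fx=3.5,fy=3.5,interpolation=cv2.INTER_CUBIC),cv2.COLOR_RGB2BGR))
E
```

```text
3.3833 [580.58486929 173.43281502 200.60224327] [-3.14093127e+00 -2.21228041e-03 -1.24767573e-01] [-0.2330852   0.60976368 -0.16543774  1.68630454  0.12608276  0.8536413
 -2.14757947] [-1.78500538 -0.01089327  1.15513555]
[239.09826936 259.27441258] [225.51838258 181.96032232]
[251.3093065  149.68617966] [238.83781851  60.81421474]
```

View pics/w3.png

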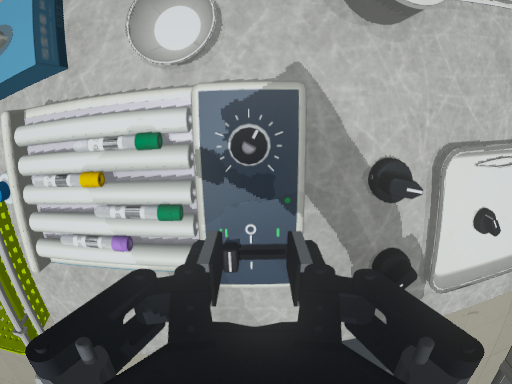

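```bash
python3 - <<'E'
from h import *
f=load('w3')
cv2.imwrite('pics/w3a.png',cv2.cvtColor(cv2.resize(f['im'][215:290,205:305],None,fx=7,fy=7,interpolation=cv2.INTER_CUBIC),cv2.COLOR_RGB2BGR))
cv2.imwrite('pics/w3b.png',cv2.cvtColor(cv2.resize(f['im'][105:185,205:295],None,fx=7,fy=7,interpolation=cv2.INTER_CUBIC),cv2.COLOR_RGB2BGR))
E
```

```text
(no output)
```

View pics/w3a.png

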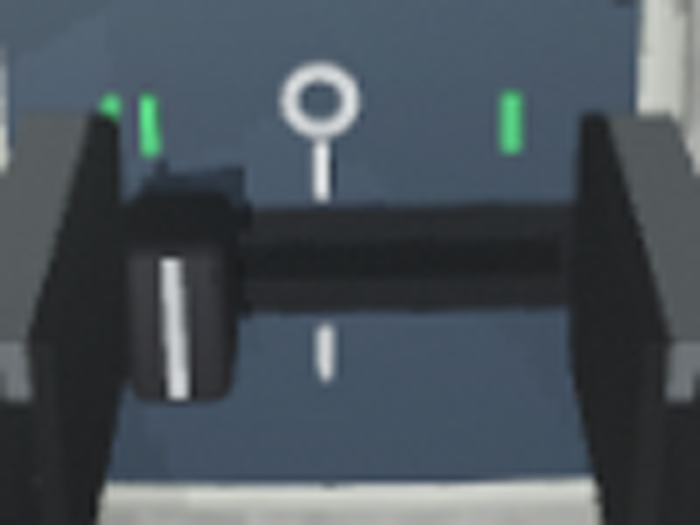

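View pics/w3b.png

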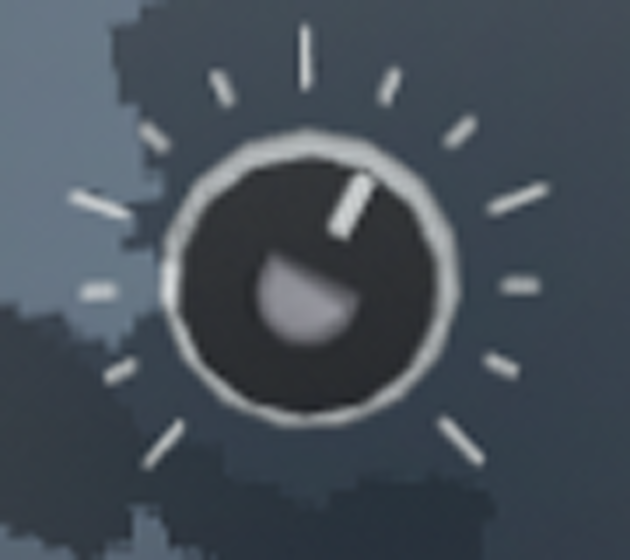

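```bash
cat > m.py <<'E'
from h import *
a=load('w2');b=load('w3')
def c(x,y,k,u0,v0): return u0+(x+.5)/k-.5, v0+(y+.5)/k-.5
A=lambda x,y:c(x,y,6,185,130); B=lambda x,y:c(x,y,7,195,20)
C=lambda x,y:c(x,y,7,205,215); D=lambda x,y:c(x,y,7,205,105)
def cmp(n,pa,pb,z):
    p,q=onplane(a,*pa,z),onplane(b,*pb,z); print(n,p.round(1),q.round(1),'tri',tri([(a,*pa),(b,*pb)]).round(1))
cmp('washer',B(295,276),D(308.5,285),93)
cmp('ring top tick out',B(293,38),D(306,27),85)
cmp('tick in',B(293,95),D(306,88),85)
cmp('wl in',B(323,215),D(341,235),93); cmp('wl out',B(349,162),D(368,178),93)
cmp('sw line far',A(178,252),C(172,259),104.5); cmp('sw near',A(186,398),C(178,398),104.5)
cmp('off up far',A(325,168),C(321,143),85); cmp('off up near',A(325,226),C(321,199),85)
cmp('off lo far',A(330,362),C(325,325),85); cmp('off lo near',A(330,413),C(326,382),85)
cmp('OFF ring',A(323,128),C(320,101),85)
cmp('bar1',A(502,151),C(511,124),85)
E
python3 m.py
```

```text
washer [620.9 173.7  93. ] [620.9 173.9  93. ] tri [620.9 173.8  92.8]
ring top tick out [652.1 170.6  85. ] [651.  170.5  85. ] tri [651.  170.5  88.6]
tick in [644.8 171.5  85. ] [643.7 171.4  85. ] tri [643.8 171.4  88.7]
wl in [627.7 169.6  93. ] [626.3 169.4  93. ] tri [626.8 169.4  97.6]
wl out [633.7 165.9  93. ] [632.6 165.4  93. ] tri [632.9 165.7  96.6]
sw line far [533.7 202.6 104.5] [532.9 202.5 104.5] tri [534.2 202.2 107. ]
sw near [513.6 204.8 104.5] [512.6 205.  104.5] tri [514.4 204.4 107.6]
off up far [539.2 183.1  85. ] [537.9 183.3  85. ] tri [539.9 182.9  89.5]
off up near [530.8 184.3  85. ] [529.7 184.4  85. ] tri [531.6 184.   89. ]
off lo far [510.8 186.3  85. ] [510.4 186.3  85. ] tri [511.1 186.2  86.3]
off lo near [503.  187.4  85. ] [501.2 187.4  85. ] tri [505.  186.8  91.3]
OFF ring [544.9 182.6  85. ] [543.9 182.6  85. ] tri [545.4 182.4  88.5]
bar1 [538.5 158.   85. ] [537.4 158.1  85. ] tri [539.1 158.1  88.7]
```

Call:
{"api": "step_arm", "payload": {
  "deltas": [
    [[0.4,-20,10,0,0,0,0],[0.4,-20,10,-10,0,0,0],[0.4,-17.5,10,-20,0,0,0],[0.4,0,0,-20,0,0,0],[0.4,0,0,-20,0,0,0],[0.4,0,0,-5,0,0,0],[0.4,0,0,0,0,0,0],[0.4,0,0,0,0,0,0]]
  ]
}}

```text
clock: 4.1
eef_pos: [521.9, 204.5, 125.2]
tool_rot: [-3.141, -0.001, -0.123]
force: [0.8, 0.2, -0.1]
width: 34.0
```

```bash
python3 - <<'E'
from h import *
s=ctrl.read_state();print(s['clock'],s['eef_pos'],s['tool_rot'],s['force'])
im,d,i=grab('wrist','w4')
f=load('w4')
cv2.imwrite('pics/w4a.png',cv2.cvtColor(cv2.resize(f['im'][130:330,150:350],None,fx=3,fy=3,interpolation=cv2.INTER_CUBIC),cv2.COLOR_RGB2BGR))
E
```

```text
4.1 [521.92538899 204.52895466 125.18458703] [-3.14129517e+00 -5.92783037e-04 -1.22511756e-01] [ 0.84879606  0.15374787 -0.0688303 ]
```

View pics/w4a.png

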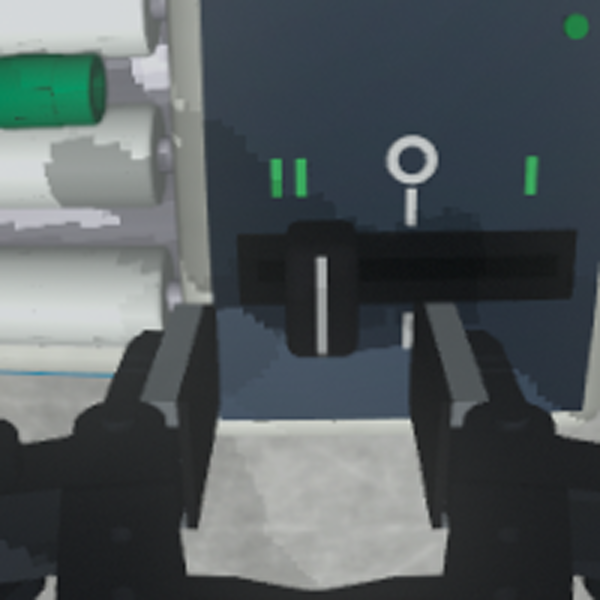

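Call:
{"api": "step_arm", "payload": {
  "deltas": [
    [[0.4,0,0,-15,0,0,0],[0.4,0,0,-12,0,0,0],[0.4,0,0,0,0,0,0],[0,0,0,0,0,0,0],[0,0,0,0,0,0,0],[0,0,0,0,0,0,0],[0,0,0,0,0,0,0]]
  ]
}}

```text
clock: 4.73
eef_pos: [522.4, 204.7, 98.6]
tool_rot: [-3.141, -0.002, -0.122]
force: [-1.6, -1.0, 7.2]
width: 12.5
```

```bash
python3 - <<'E'
from h import *
s=ctrl.read_state();print(s['clock'],s['eef_pos'],s['tool_rot'],s['force'],s['width'])
im,d,i=grab('wrist','w5')
f=load('w5')
cv2.imwrite('pics/w5a.png',cv2.cvtColor(cv2.resize(f['im'][130:330,150:350],None,fx=3,fy=3,interpolation=cv2.INTER_CUBIC),cv2.COLOR_RGB2BGR))
E
```

```text
4.7333 [522.41906935 204.68683554  98.61005434] [-3.14097282e+00 -1.63241117e-03 -1.22141298e-01] [-1.63076826 -1.00118484  7.17374542] 12.456488823088904
```

View pics/w5a.png

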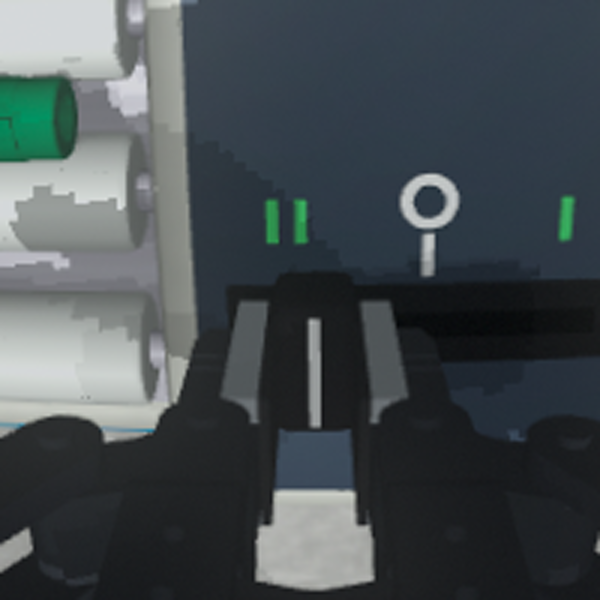

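Call:
{"api": "step_arm", "payload": {
  "deltas": [
    [[0,0,0,1,0,0,0],[0,-0.6,-5,0,0,0,0],[0,-0.6,-5,0,0,0,0],[0,-0.6,-5,0,0,0,0],[0,-0.3,-3,0,0,0,0],[0,0,0,0,0,0,0],[0,0,0,0,0,0,0]]
  ]
}}

```text
clock: 5.37
eef_pos: [520.2, 185.3, 98.6]
tool_rot: [3.141, -0.001, -0.123]
force: [1.4, -0.5, 2.3]
width: 12.0
```

```bash
python3 - <<'E'
from h import *
s=ctrl.read_state();print(s['clock'],s['eef_pos'],s['tool_rot'],s['force'],s['width'])
im,d,i=grab('wrist','w6')
f=load('w6')
cv2.imwrite('pics/w6a.png',cv2.cvtColor(cv2.resize(f['im'][180:280,205:305],None,fx=6,fy=6,interpolation=cv2.INTER_CUBIC),cv2.COLOR_RGB2BGR))
E
```

```text
5.3667 [520.2063359  185.3025976   98.61834261] [ 3.14052595e+00 -7.80742116e-04 -1.23328339e-01] [ 1.37968431 -0.53477578  2.28978706] 12.01871269738464
```

View pics/w6a.png

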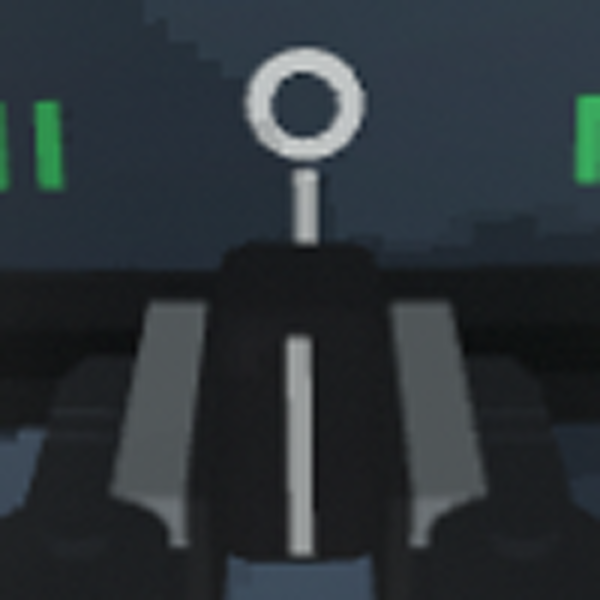

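```bash
python3 - <<'E'
from h import *
f=load('w6')
c=lambda x,y:(205+(x+.5)/6-.5,180+(y+.5)/6-.5)
o1=onplane(f,*c(306,170),85);o2=onplane(f,*c(306,243),85);r=onplane(f,*c(304,103),85)
a=onplane(f,*c(298,336),104.5);b=onplane(f,*c(301,555),104.5)
print(o1,o2,r,a,b)
ys=np.array([0.122,0.9925,0])
m=(a+b)/2
for q in(o1,o2,r): print((m-q)@ys)
E
```

```text
[538.54083214 183.1141451   85.        ] [531.64608699 183.96206363  85.        ] [544.71818455 182.52991323  85.        ] [531.49058946 184.71670167 104.5       ] [511.12602683 186.99740735 104.5       ]
0.6199696677598124
0.6195694340790225
0.4461828062825644
```

Call:
{"api": "step_arm", "payload": {
  "deltas": [
    [[0,0,-0.5,0,0,0,0],[0,0,0,0,0,0,0],[0.4,0,0,0,0,0,0],[0.4,0,0,0,0,0,0],[0.4,0,0,10,0,0,0],[0.4,0,0,20,0,0,0],[0.4,-10,-10,20,0,0,0],[0.4,-10,-10,30,0,0,0],[0.4,0,0,0,0,0,0],[0.4,0,0,0,0,0,0]]
  ]
}}

```text
clock: 6.25
eef_pos: [500.0, 166.3, 180.2]
tool_rot: [-3.14, -0.003, -0.123]
force: [-0.2, 0.9, 0.7]
width: 34.5
```

```bash
python3 - <<'E'
from h import *
s=ctrl.read_state();print(s['clock'],s['eef_pos'],s['tool_rot'],s['force'],s['width'])
im,d,i=grab('wrist','w7')
f=load('w7');p=proj(f,(521,185,100)).astype(int);print(p)
u,v=p-45;print(u,v)
cv2.imwrite('pics/w7a.png',cv2.cvtColor(cv2.resize(f['im'][v:v+90,u:u+90],None,fx=6.5,fy=6.5,interpolation=cv2.INTER_CUBIC),cv2.COLOR_RGB2BGR))
E
```

```text
6.25 [500.02857854 166.28009304 180.19321537] [-3.14012432e+00 -2.59300018e-03 -1.22746804e-01] [-0.22136015  0.85133247  0.71484728] 34.462415200852504
[227 178]
182 133
```

View pics/w7a.png

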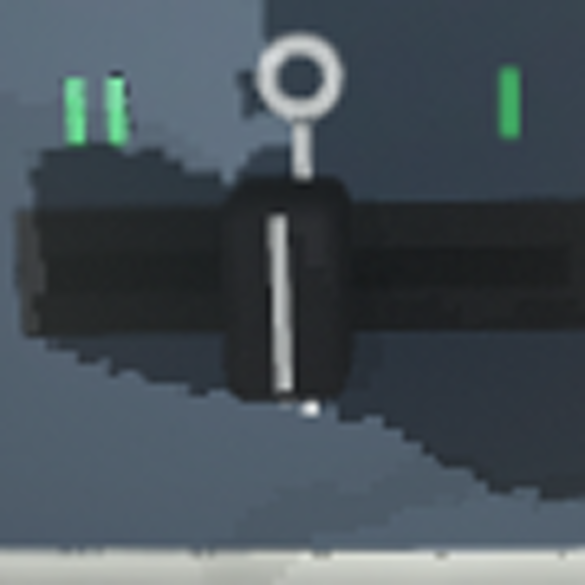

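```bash
python3 - <<'E'
from h import *
f=load('w7')
c=lambda x,y:(182+(x+.5)/6.5-.5,133+(y+.5)/6.5-.5)
P=[onplane(f,*c(303,122),85),onplane(f,*c(303,178),85),onplane(f,*c(300,77),85),onplane(f,*c(311,408),85)]
a=onplane(f,*c(278,214),104.5);b=onplane(f,*c(285,391),104.5);m=(a+b)/2
ys=np.array([0.122,0.9925,0])
print(m,P)
for q in P: print((m-q)@ys)
t=[onplane(f,*c(17,270),88)]
print(ray(f,227,178)[0])
E
```

```text
[521.71970255 186.25889512 104.5       ] [array([539.25875701, 182.99528897,  85.        ]), array([532.45091071, 183.95864586,  85.        ]), array([544.73605724, 182.59425131,  85.        ]), array([503.50866482, 187.16565883,  85.        ])]
1.099364463956457
0.9737900021579265
0.8291637107782028
1.3217836258976103
[569.96606452 158.1719177  315.66719663]
```

Call:
{"api": "step_arm", "payload": {
  "deltas": [
    [[0.4,0,28,0,0,0,0],[0.4,0,0,0,0,0,0],[0.4,0,0,0,0,0,0]]
  ]
}}

```text
clock: 6.55
eef_pos: [498.9, 196.3, 177.3]
tool_rot: [-3.141, 0.002, -0.119]
force: [-0.4, -0.9, 0.2]
width: 34.5
```

```bash
python3 - <<'E'
from h import *
s=ctrl.read_state();print(s['clock'],s['eef_pos'],s['tool_rot'],s['force'],s['width'])
im,d,i=grab('wrist','w8')
f=load('w8');p=proj(f,(521,185,100)).astype(int);print(p)
u,v=p-45;print(u,v)
print(ray(f,227,178)[0])
cv2.imwrite('pics/w8a.png',cv2.cvtColor(cv2.resize(f['im'][v:v+90,u:u+90],None,fx=6.5,fy=6.5,interpolation=cv2.INTER_CUBIC),cv2.COLOR_RGB2BGR))
E
```

```text
6.55 [498.89729121 196.32207111 177.30858311] [-3.14100081e+00  1.84892296e-03 -1.18512511e-01] [-0.44802604 -0.91798128  0.16062876] 34.45733401629646
[267 172]
222 127
[569.464587   188.55080194 312.48163755]
```

View pics/w8a.png

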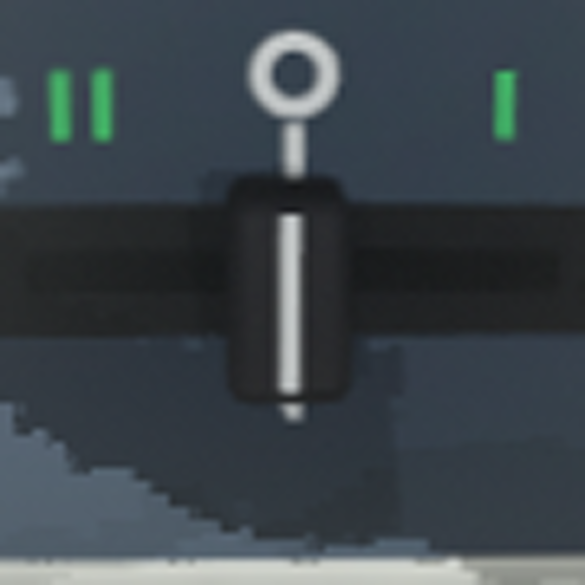

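```bash
python3 - <<'E'
from h import *
f=load('w8')
c=lambda x,y:(222+(x+.5)/6.5-.5,127+(y+.5)/6.5-.5)
P=[onplane(f,*c(294,122),85),onplane(f,*c(294,178),85),onplane(f,*c(294,74),85),onplane(f,*c(293,412),85)]
a=onplane(f,*c(289.5,214),104.5);b=onplane(f,*c(290,392),104.5);m=(a+b)/2
ys=np.array([0.122,0.9925,0])
print(m,P)
for q in P: print((m-q)@ys)
# depth-based
for n in('w7','w8'):
    g=load(n);
    for p in [(521.5,186,104.5),(512,150,85),(545,205,85)]:
        u,v=proj(g,p).astype(int);R=cv2.Rodrigues(g['r'].reshape(3,1))[0]
        print(n,p,g['d'][v,u],(R@np.array(p)+g['t'].ravel())[2])
E
```

```text
[521.64219205 185.88813082 104.5       ] [array([539.08798709, 182.70589009,  85.        ]), array([532.39597944, 183.4513961 ,  85.        ]), array([544.78315706, 182.06714907,  85.        ]), array([503.62316891, 186.71989157,  85.        ])]
1.0299869300631526
1.1064971521804234
0.9691266600175883
1.3727982797239064
w7 (521.5, 186, 104.5) 215.35327 217.1837981893457
w7 (512, 150, 85) 234.61253 237.25217976451643
w7 (545, 205, 85) 228.21362 230.07776269561847
w8 (521.5, 186, 104.5) 211.59972 212.8584936267412
w8 (512, 150, 85) 231.44308 232.99770606757417
w8 (545, 205, 85) 224.3637 225.5948824589851
```

Call:
{"api": "step_arm", "payload": {
  "deltas": [
    [[0.4,21,-11.5,-20,0,0,0],[0.4,0,0,-20,0,0,0],[0.4,0,0,-20,0,0,0],[0.4,0,0,-17,0,0,0],[0.4,0,0,0,0,0,0],[0,0,0,0,0,0,0],[0,0,0,0,0,0,0],[0,0,0,0,0,0,0]]
  ]
}}

```text
clock: 7.27
eef_pos: [520.7, 182.7, 101.7]
tool_rot: [-3.141, -0.0, -0.122]
force: [-0.3, 0.2, -7.2]
width: 11.8
```

Call:
{"api": "step_arm", "payload": {
  "deltas": [
    [[0,0,0,0,0,0,0],[0,0,0,0,0,0,0]]
  ]
}}

```text
clock: 7.43
eef_pos: [520.7, 182.7, 101.7]
tool_rot: [-3.141, -0.0, -0.122]
force: [0.3, 0.5, -5.5]
width: 12.1
```

```bash
cat > lk.py <<'E'
from h import *
import sys
def look(tag,p,half=45,k=6.5,cam='wrist'):
    s=ctrl.read_state();print(s['clock'],s['eef_pos'].round(2),s['tool_rot'].round(4),s['force'].round(2),s['torque'].round(3),round(s['width'],2))
    grab(cam,tag);f=load(tag);q=proj(f,p).astype(int);u,v=np.maximum(q-half,0);print('uv',u,v,'cam',ray(f,250,190)[0].round(1))
    cv2.imwrite(f'pics/{tag}a.png',cv2.cvtColor(cv2.resize(f['im'][v:v+2*half,u:u+2*half],None,fx=k,fy=k,interpolation=cv2.INTER_CUBIC),cv2.COLOR_RGB2BGR))
E
python3 -c "
from lk import *
look('w9',(524,185,100),50,6)"
```

```text
7.4333 [520.68 182.7  101.65] [-3.1414e+00 -3.0000e-04 -1.2190e-01] [ 0.35  0.54 -5.47] [0.175 0.026 0.107] 12.13
uv 200 194 cam [591.  174.8 237. ]
```

View pics/w9a.png

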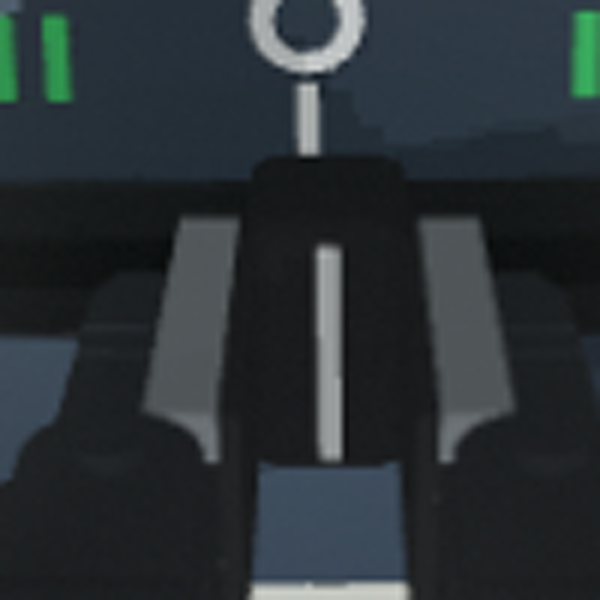

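```bash
python3 - <<'E'
from h import *
f=load('w9')
c=lambda x,y:(200+(x+.5)/6-.5,194+(y+.5)/6-.5)
P=[onplane(f,*c(308,85),85),onplane(f,*c(309,154),85),onplane(f,*c(307,18),85)]
a=onplane(f,*c(327,245),104.5);b=onplane(f,*c(331,460),104.5);m=(a+b)/2
ys=np.array([0.122,0.9925,0])
print(m,[p.round(2) for p in P])
for q in P: print((m-q)@ys)
E
```

```text
[521.06788387 183.38688127 104.5       ] [array([538.4 , 183.18,  85.  ]), array([531.75, 183.93,  85.  ]), array([544.69, 182.47,  85.  ])]
-1.905163510184773
-1.8385651635793436
-1.9725856169198555
```

Call:
{"api": "step_arm", "payload": {
  "deltas": [
    [[0,0.2,1.8,-1,0,0,0],[0,0,0,0,0,0,0],[0,0,0,0,0,0,0]]
  ]
}}

```text
clock: 7.73
eef_pos: [520.9, 184.6, 101.6]
tool_rot: [-3.141, -0.001, -0.122]
force: [-1.7, -0.5, 6.3]
width: 12.3
```

```bash
python3 -c "
from lk import *
look('w10',(524,185,100),50,6)"
```

```text
7.7333 [520.95 184.64 101.56] [-3.1414e+00 -7.0000e-04 -1.2200e-01] [-1.67 -0.51  6.27] [-0.045  0.556  0.113] 12.35
uv 204 194 cam [591.2 176.7 236.9]
```

View pics/w10a.png

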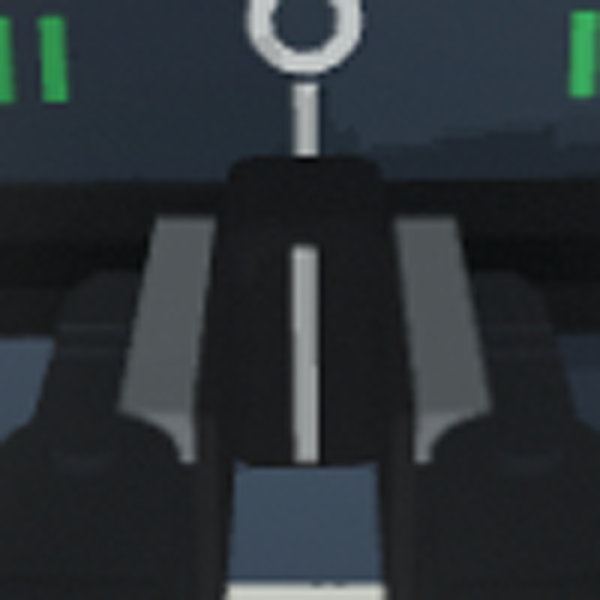

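```bash
python3 - <<'E'
from h import *
f=load('w10')
c=lambda x,y:(204+(x+.5)/6-.5,194+(y+.5)/6-.5)
P=[onplane(f,*c(306,85),85),onplane(f,*c(306.5,154),85),onplane(f,*c(304.5,18),85)]
a=onplane(f,*c(303,245),104.5);b=onplane(f,*c(307.5,460),104.5);m=(a+b)/2
ys=np.array([0.122,0.9925,0])
print(m,[p.round(2) for p in P])
for q in P: print((m-q)@ys)
E
```

```text
[521.35033898 185.26821557 104.5       ] [array([538.43, 183.11,  85.  ]), array([531.79, 183.88,  85.  ]), array([544.72, 182.47,  85.  ])]
0.06246494328214016
0.109433078581644
-0.07228630973746074
```

Centred. Release, lift straight up, check.

Call:
{"api": "step_arm", "payload": {
  "deltas": [
    [[0.4,0,0,0,0,0,0],[0.4,0,0,0,0,0,0],[0.4,0,0,0,0,0,0],[0.4,0,0,15,0,0,0],[0.4,0,0,20,0,0,0],[0.4,-10,5,20,0,0,0],[0.4,-10,5,20,0,0,0],[0.4,0,0,0,0,0,0],[0.4,0,0,0,0,0,0]]
  ]
}}

```text
clock: 8.53
eef_pos: [501.6, 195.0, 176.4]
tool_rot: [-3.14, -0.003, -0.122]
force: [-0.1, -0.4, 0.2]
width: 34.3
```

```bash
python3 -c "
from lk import *
look('w11',(521,185,100))"
```

```text
8.5333 [501.56 195.   176.38] [-3.1402e+00 -2.6000e-03 -1.2160e-01] [-0.06 -0.37  0.24] [-0.007  0.036  0.03 ] 34.34
uv 220 132 cam [571.5 187.  311.9]
```

View pics/w11a.png

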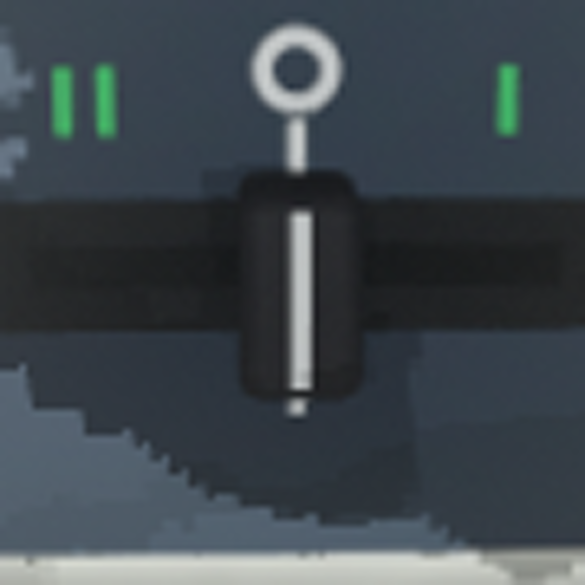

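```bash
python3 - <<'E'
from h import *
f=load('w11')
c=lambda x,y:(220+(x+.5)/6.5-.5,132+(y+.5)/6.5-.5)
P=[onplane(f,*c(297,120),85),onplane(f,*c(297,172),85),onplane(f,*c(297.5,68),85),onplane(f,*c(297,408),85)]
a=onplane(f,*c(301,212),104.5);b=onplane(f,*c(301,389),104.5);m=(a+b)/2
ys=np.array([0.122,0.9925,0])
print(m,[p.round(2) for p in P])
for q in P: print((m-q)@ys)
E
```

```text
[521.44091364 185.07452829 104.5       ] [array([538.74, 182.87,  85.  ]), array([532.53, 183.59,  85.  ]), array([544.9, 182.1,  85. ]), array([503.46, 186.88,  85.  ])]
0.07540673140923568
0.12274084420826989
0.09132470311864319
0.39673589698818607
```

Call:
{"api": "step_arm", "payload": {
  "deltas": [
    [[0.6,-3,-35,3,0,0,0],[0.6,-3,-35,3,0,0,0],[0.6,-3,-35,3,0,0,0],[0.6,-3,-35,0,0,0,0],[0.6,-3,-35,0,0,0,0],[0.6,-3,-35,0,0,0,0],[0.6,-3,-35,0,0,0,0],[0.6,-3,-35,-10,0,0,0],[0.6,-3,-35,-10,0,0,0],[0.6,-3,-35,-10,0,0,0]]
  ]
}}

```text
clock: 9.42
eef_pos: [470.2, -158.0, 152.9]
tool_rot: [3.141, 0.001, -0.123]
force: [-0.1, -0.6, 0.1]
width: 51.4
```

Call:
{"api": "step_arm", "payload": {
  "deltas": [
    [[0.6,0,0,0,0,0,0],[0.6,0,0,0,0,0,0]]
  ]
}}

```text
clock: 9.58
eef_pos: [469.4, -158.5, 152.5]
tool_rot: [3.141, 0.003, -0.129]
force: [0.5, 0.6, -0.1]
width: 51.0
```

```bash
python3 -c "
from lk import *
look('k1',(473,-151,38))"
```

```text
9.5833 [ 469.39 -158.54  152.54] [ 3.1411  0.0032 -0.1286] [ 0.47  0.56 -0.05] [ 0.075  0.038 -0.026] 50.97
uv 201 141 cam [ 540.1 -166.9  287.6]
```

View pics/k1.png

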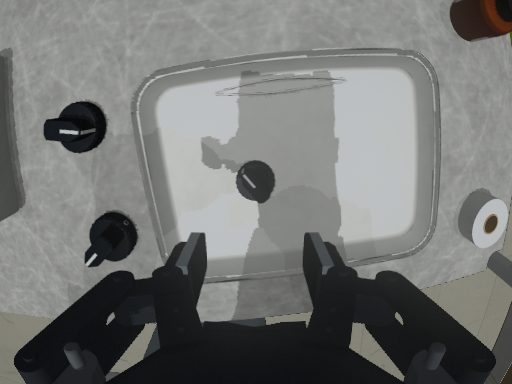

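View pics/k1a.png

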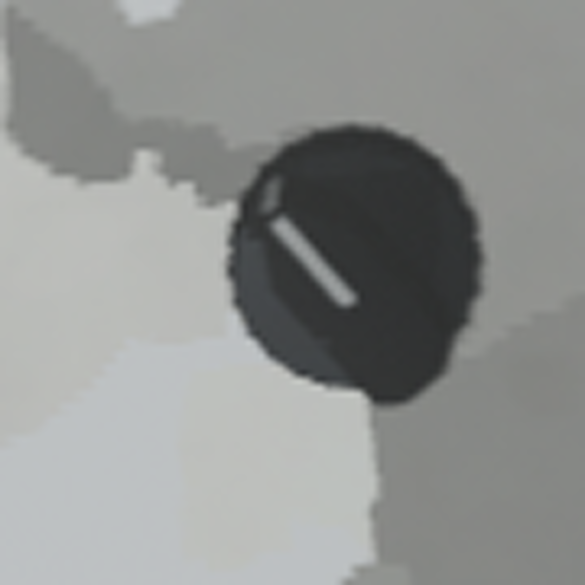

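```bash
python3 - <<'E'
from h import *
f=load('k1');t=load('top0')
c=lambda x,y:(201+(x+.5)/6.5-.5,141+(y+.5)/6.5-.5)
a=onplane(f,*c(276,221),38);b=onplane(f,*c(349,299),38)
d=a-b;print(a,b,np.linalg.norm(d),np.arctan2(d[1],d[0]))
# bottom outline of skirt: left extreme, top extreme, right extreme circle
e=[onplane(f,*c(229,265),18),onplane(f,*c(355,126),18),onplane(f,*c(481,262),18),onplane(f,*c(265,180),18),onplane(f,*c(450,180),18)]
e=np.array(e)[:,:2]
A=np.c_[2*e,np.ones(len(e))];s=np.linalg.lstsq(A,(e**2).sum(1),rcond=None)[0];print('skirt top circle',s[:2],np.sqrt(s[2]+s[:2]@s[:2]))
print(f['d'][185,254])
E
```

```text
[ 483.72070235 -149.85611011   38.        ] [ 471.83101936 -158.07483405   38.        ] 14.453787909496318 0.6048282039098686
skirt top circle [ 472.78202954 -159.17356455] 17.929480485995935
257.21793
```

Call:
{"api": "step_arm", "payload": {
  "deltas": [
    [[0.4,-8,-6,0,0,0,0.105],[0.4,-8,-6,0,0,0,0.105],[0.4,-8,-6,0,0,0,0.105],[0.4,-8,-6,0,0,0,0.105],[0.4,-8,-6,0,0,0,0.105],[0.4,-8,-6,0,0,0,0.105],[0.4,-7,-4,0,0,0,0.1],[0.4,0,0,0,0,0,0],[0.4,0,0,0,0,0,0]]
  ]
}}

```text
clock: 10.38
eef_pos: [416.4, -194.5, 154.3]
tool_rot: [-3.141, -0.001, 0.606]
force: [-0.1, 0.5, -0.9]
width: 34.5
```

```bash
python3 -c "
from lk import *
look('k2',(473,-158,30),30,10)"
```

```text
10.3833 [ 416.41 -194.54  154.33] [-3.1413e+00 -9.0000e-04  6.0650e-01] [-0.07  0.51 -0.92] [-0.015 -0.08   0.056] 34.46
uv 228 82 cam [ 474.4 -153.1  289.7]
```

View pics/k2a.png

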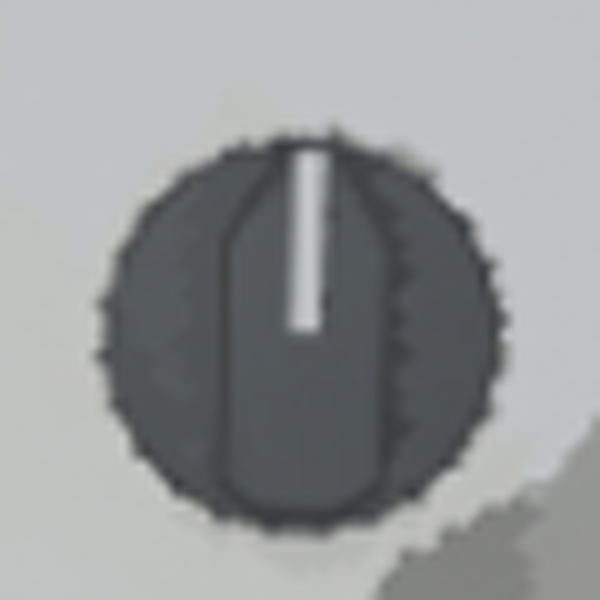

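```bash
python3 - <<'E'
from h import *
f=load('k2');g=load('k1')
c=lambda x,y:(228+(x+.5)/10-.5,82+(y+.5)/10-.5)
cg=lambda x,y:(201+(x+.5)/6.5-.5,141+(y+.5)/6.5-.5)
print('skirt c',onplane(f,*c(303,333),16), onplane(f,*c(303,137),16),onplane(f,*c(303,530),16))
a=onplane(f,*c(313,152),38);b=onplane(f,*c(305,330),38);d=a-b
print(a,b,np.arctan2(d[1],d[0]),np.linalg.norm(d))
# bar edges, corner front L/R and rear L/R
L=[onplane(f,*c(*p),38) for p in((230,240),(388,240),(222,470),(386,470))]
print(np.array(L).round(1)); 
for i,j in((2,0),(3,1)): d=L[j]-L[i];print(np.arctan2(d[1],d[0]))
print(np.linalg.norm(L[2]-L[3]))
print('tri',tri([(f,*c(313,152)),(g,*cg(276,221))]),tri([(f,*c(305,330)),(g,*cg(349,299))]))
E
```

```text
skirt c [ 470.81743316 -159.18998443   16.        ] [ 485.64293931 -148.89203456   16.        ] [ 455.87513932 -169.58041888   16.        ]
[ 484.17151978 -150.64118      38.        ] [ 471.41055894 -158.69536913   38.        ] 0.5630156600800847 15.0901320106407
[[ 474.1 -149.2   38. ]
 [ 481.6 -160.    38. ]
 [ 457.7 -159.7   38. ]
 [ 465.6 -171.1   38. ]]
0.5700607037320896
0.6020414206463072
13.814704272936817
tri [ 484.15679139 -150.33657258   40.24522898] [ 471.47309067 -158.37805641   36.972284  ]
```

Call:
{"api": "step_arm", "payload": {
  "deltas": [
    [[0.4,18,12,0,0,0,0],[0.4,18,12,-10,0,0,0],[0.4,18,11.5,-20,0,0,0],[0.4,0,0,-30,0,0,0],[0.4,0,0,-25,0,0,0],[0.4,0,0,-10,0,0,0],[0.4,0,0,0,0,0,0],[0.4,0,0,0,0,0,0]]
  ]
}}

```text
clock: 11.1
eef_pos: [470.3, -159.5, 59.5]
tool_rot: [-3.141, 0.0, 0.608]
force: [1.2, 1.0, 0.3]
width: 34.0
```

```bash
python3 -c "
from lk import *
look('k3',(471,-158.5,38),50,6)"
```

```text
11.1 [ 470.29 -159.46   59.45] [-3.1413e+00  1.0000e-04  6.0800e-01] [1.22 1.02 0.28] [-0.009  0.003 -0.013] 34.04
uv 205 182 cam [ 528.3 -117.9  194.7]
```

View pics/k3a.png

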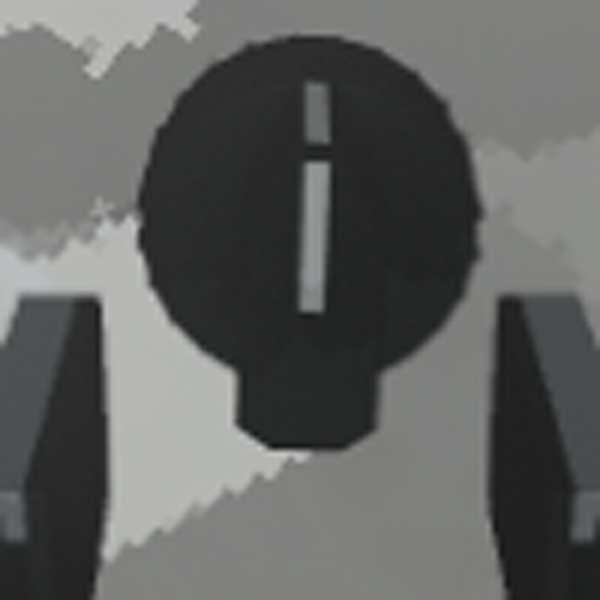

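Call:
{"api": "step_arm", "payload": {
  "deltas": [
    [[0.4,0.4,-0.6,-15,0,0,0],[0.4,0,0,-11,0,0,0],[0.4,0,0,-5,0,0,0],[0.4,0,0,0,0,0,0],[0,0,0,0,0,0,0],[0,0,0,0,0,0,0],[0,0,0,0,0,0,0],[0,0,0,0,0,0,0],[0,0,0,0,0,0,0]]
  ]
}}

```text
clock: 11.9
eef_pos: [471.0, -161.0, 29.4]
tool_rot: [3.14, -0.001, 0.608]
force: [-0.5, 0.5, 7.0]
width: 12.3
```

```bash
python3 -c "
from lk import *
look('k4',(471,-158.5,38),50,6)"
```

```text
11.9 [ 470.98 -160.97   29.44] [ 3.140e+00 -1.100e-03  6.076e-01] [-0.49  0.52  6.97] [0.102 0.15  0.053] 12.25
uv 202 207 cam [ 528.8 -119.3  164.8]
```

View pics/k4a.png

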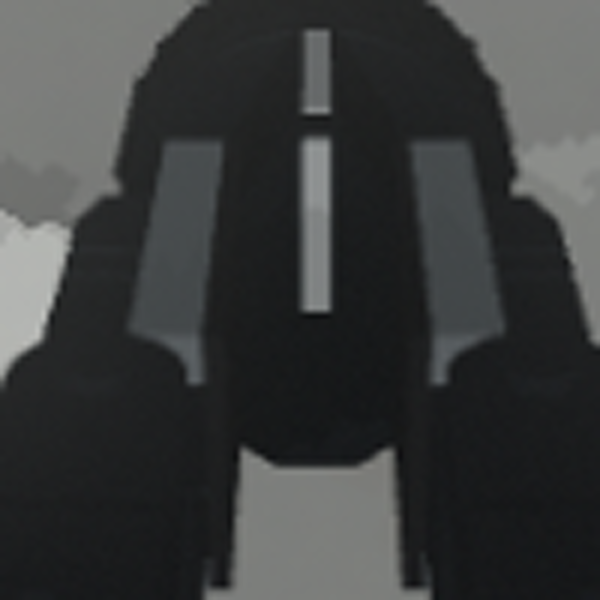

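```bash
python3 - <<'E'
from h import *
f=load('k4')
c=lambda x,y:(202+(x+.5)/6-.5,207+(y+.5)/6-.5)
a=onplane(f,*c(316,138),38);b=onplane(f,*c(316,310),38);d=a-b
print(a,b,np.arctan2(d[1],d[0]),np.linalg.norm(d))
yaw=.6076;T=np.array([470.98,-160.97]);R=np.array([[np.cos(yaw),np.sin(yaw)],[-np.sin(yaw),np.cos(yaw)]])
for p in(a,b): print('in yaw frame rel TCP',R@(p[:2]-T))
E
```

```text
[ 483.68303693 -150.74714189   38.        ] [ 471.19103029 -159.42272081   38.        ] 0.6070186798810149 15.209072932913518
in yaw frame rel TCP [16.26567018  1.14102974]
in yaw frame rel TCP [1.05659981 1.14987108]
```

Call:
{"api": "step_arm", "payload": {
  "deltas": [
    [[0,0,0,10,0,0,0],[0,0,0,20,0,0,0],[0,0,0,30,0,0,0],[0,0,0,30,0,0,0],[0,0,0,30,0,0,0],[0,0,0,20,0,0,0],[0,5,30,0,0,0,0],[0,10,35,0,0,0,0],[0,15,35,0,0,0,0]]
  ]
}}

```text
clock: 12.7
eef_pos: [499.5, -61.0, 169.8]
tool_rot: [3.14, 0.0, 0.604]
force: [0.6, 0.0, 1.0]
width: 12.1
```

Call:
{"api": "step_arm", "payload": {
  "deltas": [
    [[0,6,30,1,0,0,-0.117],[0,6,30,1,0,0,-0.117],[0,6,30,1,0,0,-0.117],[0,6,30,1,0,0,-0.117],[0,6,30,1,0,0,-0.117],[0,6,30,1,0,0,-0.117],[0,6,30,1,0,0,-0.117],[0,6,30,1,0,0,-0.117],[0,6,25,1,0,0,-0.117],[0,5,6,1,0,0,-0.117]]
  ]
}}

```text
clock: 13.53
eef_pos: [558.5, 217.3, 179.4]
tool_rot: [-3.137, 0.002, -0.561]
force: [0.1, 1.1, 0.1]
width: 12.3
```

Call:
{"api": "step_arm", "payload": {
  "deltas": [
    [[0,0,0,0,0,0,0],[0,0,0,0,0,0,0],[0,0,0,0,0,0,0]]
  ]
}}

```text
clock: 13.78
eef_pos: [558.8, 208.6, 178.5]
tool_rot: [3.14, 0.0, -0.561]
force: [0.2, -0.9, -0.2]
width: 12.6
```

```bash
python3 -c "
from lk import *
print(ctrl.read_state()['qpos'])
look('p1',(621,173.8,93),35,9)"
```

```text
[-0.37303787  0.62241199 -0.05017661  1.73255793  0.04218776  0.78887766
 -2.57518134]
13.7833 [558.79 208.63 178.48] [ 3.1402e+00  1.0000e-04 -5.6080e-01] [ 0.19 -0.9  -0.23] [0.041 0.033 0.005] 12.57
uv 214 71 cam [618.8 171.6 313.8]
```

View pics/p1.png

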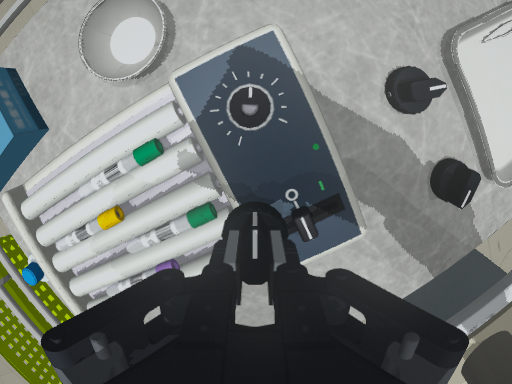

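View pics/p1a.png

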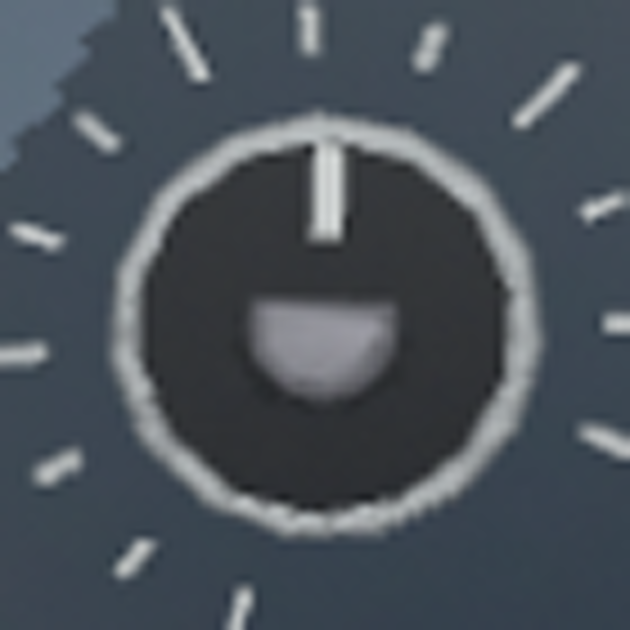

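```bash
python3 - <<'E'
from h import *
f=load('p1')
cv2.imwrite('pics/p1b.png',cv2.cvtColor(cv2.resize(f['im'][195:295,205:305],None,fx=6,fy=6,interpolation=cv2.INTER_CUBIC),cv2.COLOR_RGB2BGR))
c=lambda x,y:(214+(x+.5)/9-.5,71+(y+.5)/9-.5)
print('washer',onplane(f,*c(324,327.5),93))
a=onplane(f,*c(326,240),93);b=onplane(f,*c(327,148),93);d=b-a;print(a,b,np.arctan2(d[1],d[0]))
# shaft D: flat corners, curve bottom
l,r,m=[onplane(f,*c(*p),100) for p in((250,303),(397,303),(323,400))]
d=r-l;print(l,r,m,'flat normal',np.arctan2(d[1],d[0])+np.pi/2,np.linalg.norm(d))
n=np.array([np.cos(-.565),np.sin(-.565)]);print('shaft c from flat',((l+r)/2)[:2]-2*n,'from bottom',m[:2]+5*n)
E
```

```text
washer [620.86886402 173.99795504  93.        ]
[626.89202721 170.00858187  93.        ] [633.28974967 165.88284195  93.        ] -0.5727649213397095
[625.5914024  177.79424172 100.        ] [619.39792066 168.01159615 100.        ] [615.94561705 177.07863131 100.        ] flat normal -0.5644093238921242 11.578401033415664
shaft c from flat [620.80548433 173.97375057] from bottom [620.16856005 174.40155223]
```

View pics/p1b.png

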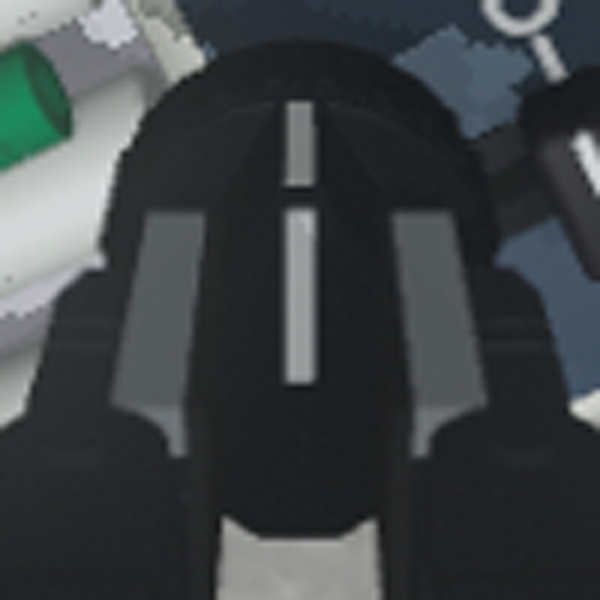

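```bash
python3 - <<'E'
from h import *
f=load('p1')
c=lambda x,y:(205+(x+.5)/6-.5,195+(y+.5)/6-.5)
zt=178.48+8.56
a=onplane(f,*c(300,210),zt);b=onplane(f,*c(300,383),zt);d=a-b
yaw=-.5608;T=np.array([558.79,208.63]);R=np.array([[np.cos(yaw),np.sin(yaw)],[-np.sin(yaw),np.cos(yaw)]])
print(a,b,np.arctan2(d[1],d[0]),np.linalg.norm(d))
for p in(a,b): print(R@(p[:2]-T))
k=np.array([0.3,1.1]); print('TCP target',np.array([620.8,174.0])-R.T@k)
E
```

```text
[571.94234037 200.64978642 187.04      ] [558.97531665 208.79593134 187.04      ] -0.5609115419015429 15.313503229453618
[15.38218193  0.23737075]
[0.0686788  0.23907885]
TCP target [619.96090082 173.22804627]
```

Call:
{"api": "step_arm", "payload": {
  "deltas": [
    [[0,20,-12,0,0,0,-0.006],[0,21,-12,0,0,0,0],[0,21.1,-11.2,-8,0,0,0],[0,0,0,-15,0,0,0],[0,0,0,-15,0,0,0],[0,0,0,0,0,0,0],[0,0,0,0,0,0,0],[0,0,0,0,0,0,0]]
  ]
}}

```text
clock: 14.5
eef_pos: [621.6, 174.6, 141.1]
tool_rot: [-3.141, -0.0, -0.568]
force: [0.4, 0.7, -0.9]
width: 12.5
```

```bash
python3 -c "
from lk import *
look('p2',(621,173.8,120),50,6)
look('p2s',(621,173.8,110),40,7,'scene')"
```

```text
14.5 [621.59 174.61 141.11] [-3.141e+00 -3.000e-04 -5.683e-01] [ 0.39  0.73 -0.89] [-0.04  -0.046  0.043] 12.52
uv 206 183 cam [681.1 136.9 276.4]
14.55 [621.85 174.97 141.45] [-3.1404e+00 -9.0000e-04 -5.6810e-01] [ 0.04 -0.21  0.8 ] [ 0.039 -0.009  0.016] 12.56
uv 205 135 cam [-224.  -364.3  850.7]
```

View pics/p2a.png

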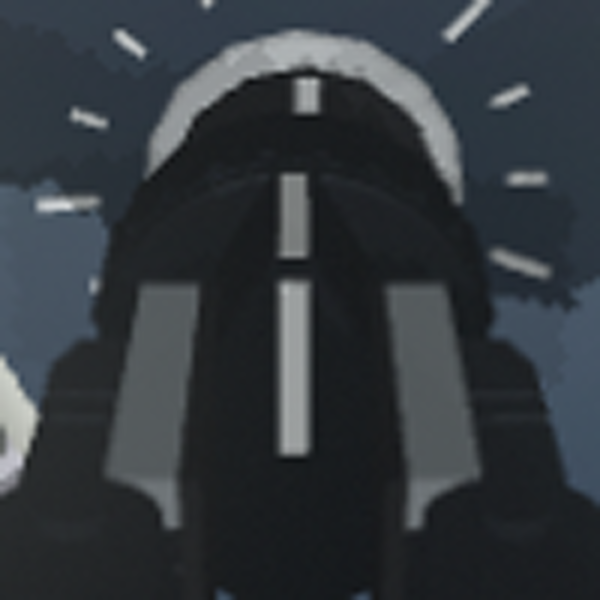

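View pics/p2sa.png

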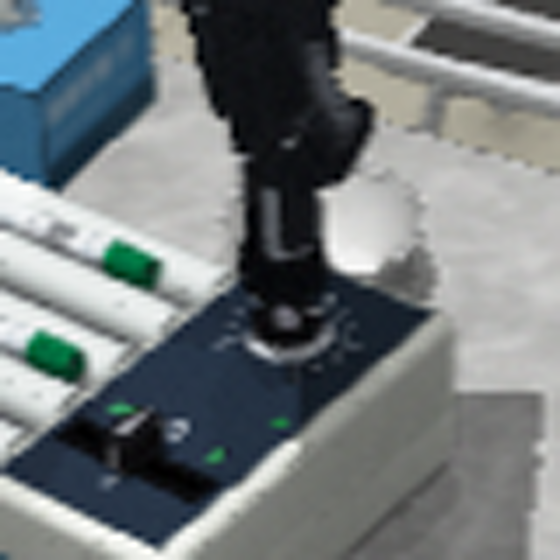

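```bash
python3 - <<'E'
from h import *
f=load('p2')
c=lambda x,y:(206+(x+.5)/6-.5,183+(y+.5)/6-.5)
w=onplane(f,*c(307.5,78),93);w2=onplane(f,*c(307,114),93)
zt=141.3+8.56
a=onplane(f,*c(293.5,280),zt);b=onplane(f,*c(293.5,456),zt)
yaw=-.567;R=np.array([[np.cos(yaw),np.sin(yaw)],[-np.sin(yaw),np.cos(yaw)]])
S=np.array([620.8,174.0]);T=np.array([621.7,174.8])
for n,p in(('w out',w),('w2',w2),('kn out',a),('kn in',b)): print(n,p.round(1),'rel shaft',(R@(p[:2]-S)).round(2),'rel TCP',(R@(p[:2]-T)).round(2))
E
```

```text
w out [633.2 165.7  93. ] rel shaft [14.93 -0.36] rel TCP [14.6  -1.52]
w2 [629.8 167.9  93. ] rel shaft [10.86 -0.31] rel TCP [10.53 -1.46]
kn out [634.9 166.4 149.9] rel shaft [15.96  1.15] rel TCP [ 1.563e+01 -1.000e-02]
kn in [621.8 174.8 149.9] rel shaft [0.41 1.18] rel TCP [0.08 0.02]
```

Call:
{"api": "step_arm", "payload": {
  "deltas": [
    [[0,-0.5,-1.1,-5,0,0,0],[0,0,0,-5,0,0,0],[0,0,0,0,0,0,0],[0,0,0,0,0,0,0]]
  ]
}}

```text
clock: 14.93
eef_pos: [620.5, 174.0, 129.9]
tool_rot: [3.141, 0.001, -0.568]
force: [0.1, -0.5, 1.0]
width: 12.6
```

```bash
python3 -c "
from lk import *
look('p3',(621,173.8,120),50,6)
look('p3s',(621,173.8,110),40,7,'scene')"
```

```text
14.9333 [620.49 173.96 129.9 ] [ 3.1408e+00  5.0000e-04 -5.6800e-01] [ 0.09 -0.53  0.96] [-0.003  0.064 -0.045] 12.59
uv 204 191 cam [680.2 136.4 265.2]
14.9833 [620.73 174.06 130.13] [ 3.1413e+00  2.0000e-04 -5.6800e-01] [0.54 0.19 0.37] [-0.012 -0.021  0.031] 12.16
uv 205 135 cam [-224.  -364.3  850.7]
```

View pics/p3a.png

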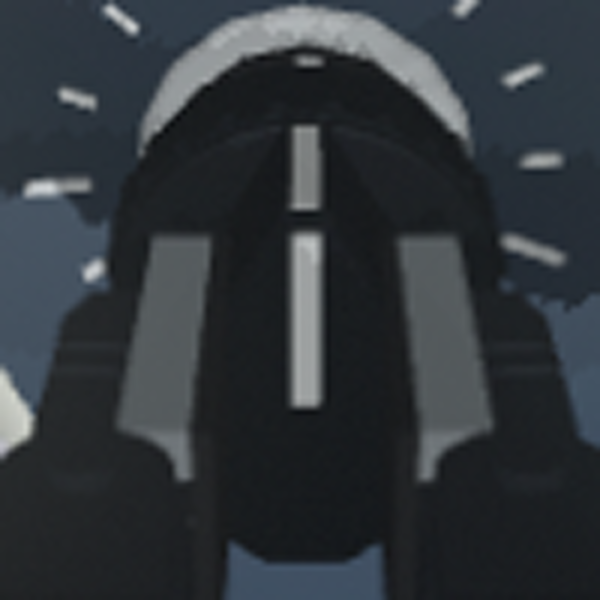

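View pics/p3sa.png

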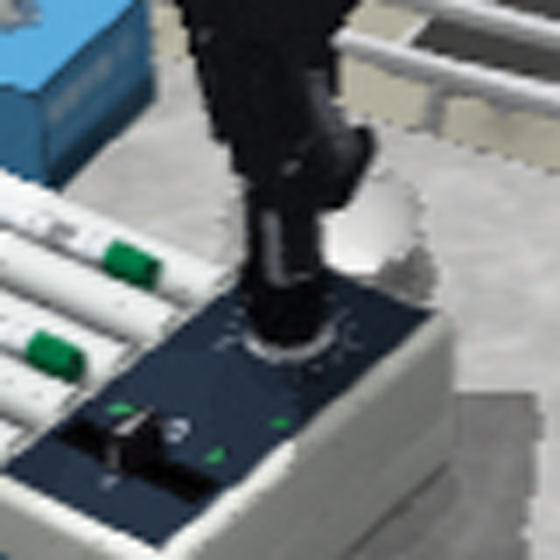

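Call:
{"api": "step_arm", "payload": {
  "deltas": [
    [[0,0,0,-2,0,0,0],[0,0,0,-2,0,0,0],[0,0,0,-1,0,0,0],[0,0,0,0,0,0,0]]
  ]
}}

```text
clock: 15.37
eef_pos: [620.7, 174.0, 124.9]
tool_rot: [3.141, 0.0, -0.568]
force: [0.9, 0.1, -0.0]
width: 12.5
```

Call:
{"api": "step_arm", "payload": {
  "deltas": [
    [[0,0,0,-2,0,0,0],[0,0,0,-1.5,0,0,0],[0,0,0,0,0,0,0],[0,0,0,0,0,0,0]]
  ]
}}

```text
clock: 15.7
eef_pos: [621.0, 173.9, 121.7]
tool_rot: [3.141, -0.0, -0.568]
force: [1.6, 0.5, -1.1]
width: 12.5
```

Call:
{"api": "step_arm", "payload": {
  "deltas": [
    [[0,0,0,-1.5,0,0,0],[0,0,0,-1.5,0,0,0],[0,0,0,0,0,0,0],[0,0,0,0,0,0,0]]
  ]
}}

```text
clock: 16.03
eef_pos: [621.1, 174.0, 119.3]
tool_rot: [-3.141, -0.0, -0.568]
force: [-0.9, -1.0, 4.5]
width: 12.4
```

Call:
{"api": "step_arm", "payload": {
  "deltas": [
    [[0,0,0,-1.5,0,0,0],[0,0,0,-1.5,0,0,0],[0,0,0,0,0,0,0],[0,0,0,0,0,0,0]]
  ]
}}

```text
clock: 16.37
eef_pos: [621.1, 174.1, 116.4]
tool_rot: [-3.141, -0.0, -0.568]
force: [-1.2, -0.2, 6.8]
width: 12.8
```

Call:
{"api": "step_arm", "payload": {
  "deltas": [
    [[0,0,0,-1,0,0,0],[0,0,0,0,0,0,0],[0,0,0,0,0,0,0]]
  ]
}}

```text
clock: 16.62
eef_pos: [621.1, 174.0, 115.7]
tool_rot: [-3.141, -0.001, -0.568]
force: [-1.6, -1.0, 7.7]
width: 12.3
```

Call:
{"api": "step_arm", "payload": {
  "deltas": [
    [[0,0,0,-1,0,0,0],[0,0,0,0,0,0,0],[0,0,0,0,0,0,0]]
  ]
}}

```text
clock: 16.87
eef_pos: [621.2, 174.1, 115.6]
tool_rot: [-3.141, -0.001, -0.568]
force: [-2.7, -1.0, 13.0]
width: 12.6
```

Call:
{"api": "step_arm", "payload": {
  "deltas": [
    [[0,0,0,-1,0,0,0],[0,0,0,0,0,0,0],[0,0,0,0,0,0,0]]
  ]
}}

```text
clock: 17.12
eef_pos: [621.2, 174.1, 115.5]
tool_rot: [-3.141, -0.001, -0.568]
force: [-4.7, -2.0, 18.7]
width: 12.5
```

```bash
python3 -c "
from lk import *
look('p4',(621,173.8,105),50,6)
look('p4s',(600,175,100),45,7,'scene')
look('p4t',(570,180,95),45,7,'top')
f=load('p4');c=lambda x,y:(0,0)
"
```

```text
17.1167 [621.23 174.09 115.48] [-3.1406e+00 -1.0000e-03 -5.6840e-01] [-4.72 -2.04 18.71] [-0.44   1.184  0.035] 12.45
uv 205 191 cam [680.6 136.4 250.8]
17.1667 [621.22 174.09 115.48] [-3.1406e+00 -1.0000e-03 -5.6840e-01] [-5.41 -1.44 18.88] [-4.640e-01  1.133e+00  1.000e-03] 12.94
uv 196 137 cam [-224.  -364.3  850.7]
17.2167 [621.19 174.06 115.45] [-3.1407e+00 -1.0000e-03 -5.6840e-01] [-4.88 -1.62 19.34] [-0.425  1.084 -0.015] 12.28
uv 188 159 cam [ 547.5  143.6 1080.1]
```

View pics/p4a.png

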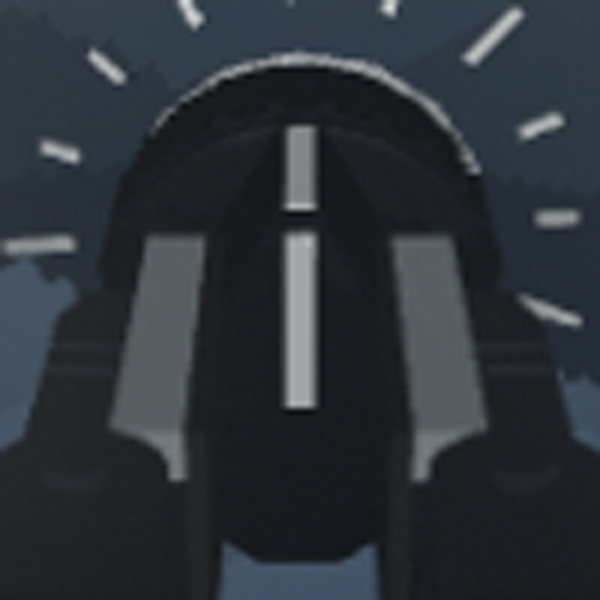

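View pics/p4sa.png

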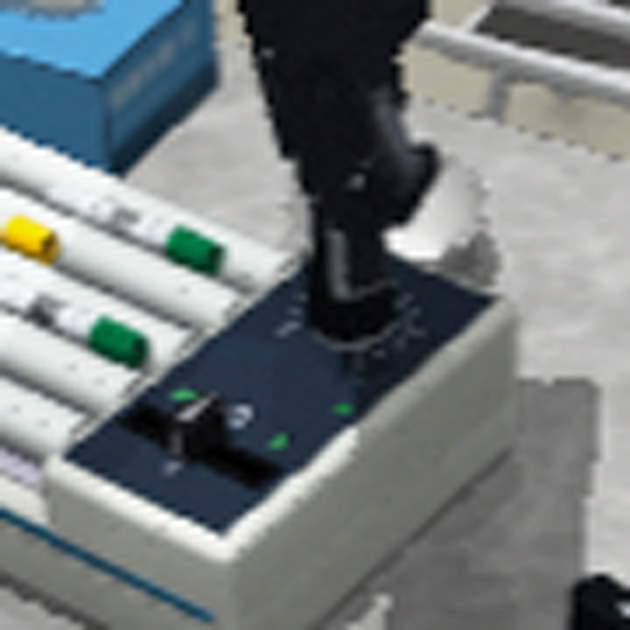

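View pics/p4.png

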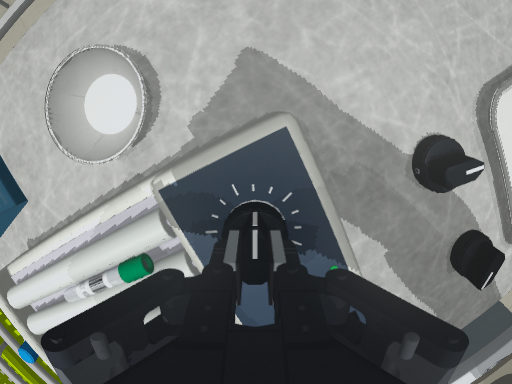

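```bash
python3 -c "
from h import *
print(ctrl.finish_job())"
```

```text
the job is handed in; nothing more can be done
None
```

The mode switch is at OFF and the knob is pressed fully home on the D-shaft. The arm is still gripping it and pushing down at about 19 N. I handed the job in at 17 s of the 67 s allowed.

- **Switch:** It took two tries. The first left it about 1 mm off, so I gripped it again and moved it. After release it measured about 0.1 mm from the OFF line. One of the four check points read 0.4 mm, at the sliver of line just in front of the grip.
- **Knob:** I took the 36 mm knob from the tray across its bar and turned it to the white line on the washer. That direction measured −0.57 rad, and the knob sits at −0.568.
- **Fit:** It slid over the shaft with no catch. The spring force rose from about 4.5 N to about 7.7 N, then came a firm stop. The tool stopped at 115.5 mm against the 115.4 mm I expected for a fully flat washer.
- **Last pictures:** The knob has not slipped in the grip and the switch is still at OFF. I did not touch the forceps, bowl or bottle. The final pictures show the bowl standing undisturbed, but I did not check the forceps or bottle separately.
- **Disagreements:** Readings of the knob's place in the grip differed by up to about 1 mm between views. I lined it up sideways on the washer's white line just before lowering. There is also a sideways force of about 5 N at the wrist in the final hold.

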